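Try the new reamer in the citrus press and drive it free with the drift key

TASK

Give the new light-green reamer its trial fit in the citrus press: set its tapered shank in the spindle socket, twist it as you push until its flange is down on the hub, bed it there with a steady push of about 15 N, and let go of it. Then drive the drift key point-first through the hub's cross slot, straight edge down on the slot floor, so that it wedges the reamer loose and lifts it about 6 mm off the hub; leave the reamer standing upright in the socket on the key, and let go. The spindle is sprung and the press is live: under some 20 N it sinks 4.5 mm and starts, so never lean on it that hard; push the key steadily, without forcing it past some 25 N, and leave the other things on the shelf alone.

Things in the scene. Friction and masses are not known exactly. Their poses are not given: they have to be found in the camera images.
- reamer_grip (a point): Light-green citrus reamer, 0.18 kg, upright in one of the drying block's two holes. This point: on its axis, 24 mm above its flange underside, the height to grip; z up. Plain round drum, 44 mm across, from 0 to 38 mm above the flange underside, ribbed dome 18 mm higher (head 56 mm tall).
- reamer_seat (a point): Centre of the reamer's flat flange underside (24 mm below reamer_grip). At the start it rests on the drying block's top; fully home = this point at press_mouth.
- reamer_end (a point): Round end of the reamer's steel shank, 48 mm below its flange. The shank tapers from 28 mm diameter at the flange to 18 mm, 36 mm lower, then a 12 mm stub.
- press: Citrus press, fixed, juice bowl off: round white motor base 184 mm across, top 65 mm high; on it an upright steel hub, 44 mm across, up to 136 mm. Origin under its centre, on the hub axis; z up. The hub's cross slot runs along the press's y.
- press_mouth (a point): Centre of the hub's top face; the taper socket opens upward here, 32 mm wide. Its sprung nylon fingers touch the shank from about 5 mm above home and stiffen as it sinks. Pushed straight it binds and would need well over 20 N to get home; kept turning slowly either way (about 0.5 rad per mm down) 10 to 15 N is enough. It then grips and stays down.
- press_slot (a point): Centre of the cross slot's floor on the hub axis: 59 mm below press_mouth, 12 mm above the motor base. The slot is open at both ends (22 mm from the axis along the press's y), 21 mm wide, 32 mm high. With the reamer home its shank ends 11 mm above this floor.
- key_grip (a point): Drift key, 85 g, standing on its straight lower edge, tip roughly to +y. This point: centre of its red handle (48 long, 20 wide, 34 mm high), half-way up; x along the key to the tip, z up. The tip is driven in along the slot with the lower edge on the slot floor.
- key_tip (a point): Lower edge of the key's tip: 134 mm ahead of key_grip along x, 17 mm lower. The aluminium blade is 110 mm long, 16 mm wide, 8 mm high at the tip; its top rises at 10 degrees (1 mm in 5.7) to 27 mm at the handle. It meets the home reamer when the tip is some 19 mm past the hub axis and drives it free with 4 to 20 N; 55 to 60 mm past, the reamer is 6 to 7 mm up. It stays there when let go.
- rack: Pine drying block, fixed, 90 x 200 x 62 mm high, origin under its centre, with two 34 mm through holes 50 mm either side of its centre along its y; a reamer in each, at random.
- big_reamer: Orange reamer, 54 mm across, in the other hole; same shank. Leave it. Origin at the centre of its flange underside.
- mug: Yellow ceramic mug, 82 mm across, 92 mm high, origin under its centre. Leave it.
- jar: Glass jar with aluminium screw cap, 80 mm across, 125 mm high, origin under its centre. Leave it.
- infuser: Stainless mesh infuser ball, 48 mm, origin at its underside. Leave it.
- spoon_rest: Green plastic spoon rest, 200 x 80 x 15 mm, origin under its centre. Leave it.
- juice_bowl: Clear plastic bowl of the press, taken off, 150 mm across, 65 mm high, origin under its centre. Leave it.
- spindle (a joint): How far the sprung spindle (hub, socket and slot together) is pressed down, m: 0 at rest. It gives once the load on it (the 1.8 N reamer included) passes about 2 N, then 1 mm per 4 N: 15 N sinks it 3.2 mm. At 4.5 mm, 20 N, the motor switch trips, which must not happen. press_mouth and press_slot sink with it.
Not all that is in view belongs to the job. There is more than one size of the part that bears reamer_grip; the job needs the smallest.

How it is judged:
By the outcome, as a careful person would: the job done as asked, in the order asked, and still so for the second after the job is handed in, with the robot touching nothing.
It also fails if it takes over 72 s, if anything falls off the work surface, if the arm or the gripper's body presses on something with over 40 N, if the wrist force passes 120 N, or if a joint passes its speed limit or range.

ROBOT

A 7-joint arm with a two-finger parallel gripper is mounted at the origin on the work surface. World frame = base frame: x ahead of the robot, y to its left, z up, the work surface at z = 0. Lengths are in m, angles in rad, forces in N, time in s.
With the tool pointing down it reaches from about 0.425 to 0.875 m from the base axis. Payload 4.7 kg.
Tool frame: the origin (TCP) lies midway between the tips of the shut fingers; the grasp point (between the pads) lies 19 mm behind it; z points along the fingers, y is the line along which they close (so a half turn about z gives the same grasp; the last joint's range is limited). The gripper opens to 87 mm and grips with 3 to 60 N. Pads are 19 mm wide; open, the fingers measure 117 mm over their backs; the gripper's body (75 mm by 190 mm) begins 51 mm behind the grasp point.
Start: joints at [-1.223, 0.321, -0.07, 1.45, 0.023, 1.371, -0.057], TCP at [0.213, 0.614, 0.223] pointing down, gripper open.
Joint ranges: [-2.86, 2.86], [-0.3, 2.09], [-1.38, 1.24], [0.06, 2.45], [-1.56, 4.7], [0.09, 2.05], [-2.69, 2.69]. Speed limits (rad/s): [2.57, 2.57, 3.14, 3.14, 3.14, 3.14, 3.14].

INTERFACE

Orientations are given as a unit quaternion [w, x, y, z].
In Python, from cell import sense, capture, calibration, finish_job gives the robot as it stands.
- The arm moves only by the tool servo_tool, never from a script. Its argument "series" is a list of rows, each an object of numbers: "ax", "ay", "az": the turn, a rotation vector about the tool's x, y, z in degrees; "dx", "dy", "dz": the shift along the tool's x, y, z in m; "claw": the finger opening in m, from 0 to 0.087. In form: [{"ax": .., "ay": .., "az": .., "dx": .., "dy": .., "dz": .., "claw": ..}, ...]. A call has 1 to 10 rows; each row shifts and turns the commanded pose from where the row before left it, along the tool's axes as they then stand; what a row does not reach is not made up. A row lasts 1/8 s, in which the tool goes at most 62.5 mm and 10.7 degrees, less where a joint would pass 70% of its speed; a pose out of reach is approached as far as the arm can. A call is refused whole if a number of a shift passes 0.0625 or a number of a turn 10.7, either way. A call with a gripper value outside its range is refused whole. The fingers move at their own pace and stop on an object; "newtons" is the grip in N (left out, the last holds). Time passes only in rows, so rows that do not move let the fingers close. It gives the time, the measured TCP pose, the force, the opening and the grip force at its end, in the units of the state.
- sense(): the state, without advancing time (a new reading comes with each control period).
- capture(name): name is "scene" or "top"; returns (picture, depth): 384x512x3 uint8, red, green, blue; 384x512 float32, m along the optical axis (not along the pixel's ray), 0 where there is no reading.
- calibration(name): a dict with "fx", "fy", "cx", "cy" (pixels), "dist_coeffs" ([k1, k2, p1, p2, k3] as OpenCV has them; the pictures are not rectified), "rvec" (rotation vector, rad) and "tvec" (3), from world to camera coordinates, as OpenCV has them. Camera axes: x right, y down, z forward; pixel columns grow to the right and rows downward; lengths in m; the calibration is good to about 2 mm. A picture is of the moment at which its call begins. calibration takes no time and is no camera call.
- finish_job(): hands the job in; it is judged then, once.
The state is a dict: "t": time; "qpos": joint angles; "qvel": joint speeds; "tau": joint torques, N m; "tcp_pos": TCP position; "tcp_rot": TCP orientation; "wrist_force": force on the tool from outside, world axes, zero at the start; "torque": the same for the moment, N m; "finger_gap": finger opening in m; "gripper_force": force on a finger pad.
Only numpy, scipy, OpenCV 4.12 (cv2) and the standard library are available. Lean on these libraries where they do the work, as an engineer would, in place of code of your own. Each camera call takes 0.05 s, during which the arm holds its last target. There are 200 camera calls.

## Working session

There is one attempt and no reset: what is moved stays moved. The work goes in short steps, Python scripts to look and compute and a tool call to move; the robot and the scene stay as the last step left them, time stands still between calls to the robot, and variables do not carry over. Pictures are saved under pics/ and viewed, at most 10 in all, crops included, and the job is handed in when it is done.

Besides the shell and the picture viewer there is one more tool, called after ">>>" as name(argument=value, ...) on one line, values as JSON. servo_tool: Moves the arm, as the interface text tells. Its arguments: {"type":"object","properties":{"series":{"type":"array"},"newtons":{"type":"number"}},"required":["series"]}

```bash
mkdir -p pics; ls; cat > h.py <<'E'
import numpy as np, cv2
from cell import sense, capture, calibration, finish_job
def cam(n):
    c=calibration(n);K=np.array([[c["fx"],0,c["cx"]],[0,c["fy"],c["cy"]],[0,0,1.]])
    R=cv2.Rodrigues(np.array(c["rvec"],float))[0];t=np.array(c["tvec"],float)
    return K,np.array(c["dist_coeffs"],float),R,t
def ray(n,uv):
    K,D,R,t=cam(n);p=cv2.undistortPoints(np.array(uv,float).reshape(-1,1,2),K,D).reshape(-1,2)
    return -R.T@t,np.c_[p,np.ones(len(p))]@R
def plane(n,uv,z):
    o,d=ray(n,uv);return o+d*((z-o[2])/d[:,2])[:,None]
def pts(n,dep):
    h,w=dep.shape;u,v=np.meshgrid(np.arange(w),np.arange(h))
    o,d=ray(n,np.c_[u.ravel(),v.ravel()]);P=o+d*dep.reshape(-1,1);P[dep.ravel()==0]=np.nan
    return P.reshape(h,w,3)
def snap(n,f):
    p,d=capture(n);cv2.imwrite(f"pics/{f}.png",p[:,:,::-1]);np.save(f"pics/{f}.npy",d);return p,d
E
python3 - <<'E'
from h import *
for n in("scene","top"):
    p,d=snap(n,n+"0");K,D,R,t=cam(n);print(n,-R.T@t,R[2],K[0,0],(d>0).mean())
a=sense();print(a)
E
```

```text
pics
scene [ 1.1467585  -0.64926252  0.95737697] [-0.50028922  0.50486084 -0.70343886] 347.85856951225776 0.9925689697265625
top [ 0.32953765 -0.01530695  1.19138121] [ 0.20226694 -0.03074063 -0.97884784] 349.76188508688705 0.9959157307942709
{'t': 0.1, 'qpos': array([-1.22287017,  0.32177108, -0.07013133,  1.45153843,  0.02260428,
        1.37082322, -0.05690913]), 'qvel': array([-0.00040867, -0.00313463,  0.00068586, -0.00139198, -0.00147063,
        0.0009705 ,  0.00067074]), 'tau': array([ 1.78418236e-04, -4.92569733e+01, -4.05213945e-01, -3.13400102e+01,
       -6.39598933e-02,  3.94418312e-02,  5.55883821e-05]), 'tcp_pos': array([0.21283574, 0.61363844, 0.22156416]), 'tcp_rot': array([-1.04415689e-04,  1.66107765e-01,  9.86107217e-01, -8.69870995e-04]), 'wrist_force': array([-0.54737351, -0.044008  , -0.2974253 ]), 'torque': array([ 0.00110393, -0.07158942,  0.03169747]), 'gripper_force': 0.0, 'finger_gap': 0.08699032251292002}
```

View pics/scene0.png

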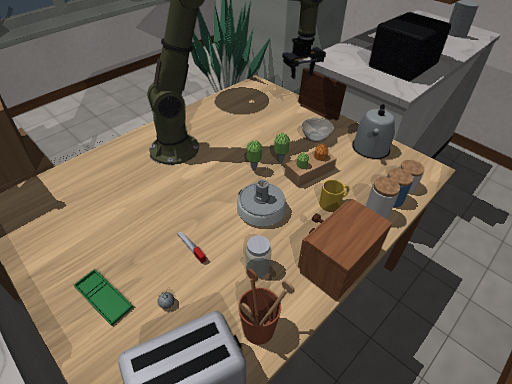

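View pics/top0.png

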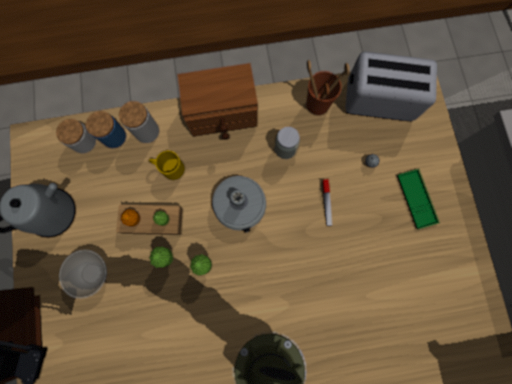

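The top view shows the rack at (150,218), with the orange reamer at (130,217) and the green one at (161,217). The press is at (239,202) and the key has its red handle at (325,186) and tip at (329,224). In the scene view the hub is at (263,188). The two green things at (161,257) and (201,265) look like cacti.

```bash
cat > m.py <<'E'
from h import *
def load(f): return cv2.imread(f"pics/{f}.png")[:,:,::-1],np.load(f"pics/{f}.npy")
if __name__=="__main__":
    for n in("top","scene"):
        p,d=load(n+"0");P=pts(n,d);hsv=cv2.cvtColor(p,cv2.COLOR_RGB2HSV);H,S,V=cv2.split(hsv);X,Y,Z=P[...,0],P[...,1],P[...,2]
        print(n)
        def rep(name,m):
            k,l,st,c=cv2.connectedComponentsWithStats(m.astype(np.uint8))
            for i in range(1,k):
                if st[i,4]<12: continue
                q=P[l==i];print(name,c[i].round(1),st[i,4],"mean",np.nanmean(q,0).round(4),"min",np.nanpercentile(q,3,axis=0).round(3),"max",np.nanpercentile(q,97,axis=0).round(3))
        on=(X>0.2)&(X<0.9)&(np.abs(Y)<.75)
        rep("green",(H>35)&(H<75)&(S>90)&(V>60)&on&(Z>.05))
        rep("orange",(H>5)&(H<18)&(S>190)&(V>120)&on&(Z>.05))
        rep("red",((H<6)|(H>172))&(S>150)&(V>90)&on)
        rep("hubtop",(Z>.125)&(Z<.15)&(S<60)&on)
        rep("base",(Z>.055)&(Z<.075)&(S<60)&on)
        rep("blade",(Z>.004)&(Z<.035)&(S<70)&on&(V>90))
        rep("racktop",(Z>.055)&(Z<.068)&(S>60)&(H<25)&on)
    for n,r,f in(("scene",(225,135,345,225),"a"),("top",(105,160,275,275),"b")):
        p,_=load(n+"0");x0,y0,x1,y1=r;c=cv2.resize(p[y0:y1,x0:x1],None,fx=4.5,fy=4.5,interpolation=cv2.INTER_CUBIC);cv2.imwrite(f"pics/{f}.png",c[:,:,::-1])
E
python3 m.py
```

```text
top
green [160.7 217.8] 168 mean [0.5168 0.2576 0.109 ] min [0.499 0.241 0.083] max [0.537 0.277 0.122]
green [160.1 256.9] 345 mean [0.3962 0.2663 0.1332] min [0.371 0.243 0.106] max [0.424 0.293 0.148]
green [200.6 264.6] 322 mean [0.3544 0.1502 0.1326] min [0.329 0.128 0.098] max [0.381 0.177 0.147]
orange [129.5 217.1] 97 mean [0.534  0.3523 0.1145] min [0.52  0.339 0.102] max [0.547 0.369 0.124]
red [326.  185.6] 55 mean [ 0.5467 -0.289   0.0337] min [ 0.527 -0.296  0.029] max [ 0.566 -0.282  0.039]
hubtop [384.3  99.2] 348 mean [ 0.7795 -0.5122  0.1373] min [ 0.731 -0.637  0.126] max [ 0.883 -0.418  0.15 ]
hubtop [141.4 123.4] 98 mean [0.8273 0.2793 0.136 ] min [0.812 0.254 0.126] max [0.857 0.324 0.145]
hubtop [285.1 131.4] 36 mean [ 0.7266 -0.1736  0.1268] min [ 0.71  -0.188  0.125] max [ 0.741 -0.154  0.13 ]
hubtop [294.3 132.9] 16 mean [ 0.7169 -0.2021  0.1263] min [ 0.707 -0.21   0.125] max [ 0.725 -0.193  0.127]
hubtop [286.4 140.6] 85 mean [ 0.6952 -0.1722  0.1265] min [ 0.678 -0.204  0.125] max [ 0.717 -0.147  0.129]
hubtop [ 40.6 209. ] 396 mean [0.5999 0.6135 0.1382] 
[... 4443 characters left out ...]
676 0.181 0.055] max [0.745 0.225 0.067]
racktop [311.3 269.1] 62 mean [ 0.8588 -0.0973  0.0615] min [ 0.811 -0.099  0.055] max [ 0.898 -0.095  0.067]
racktop [263.5 305.7] 31 mean [ 0.8404 -0.288   0.0607] min [ 0.827 -0.296  0.055] max [ 0.856 -0.282  0.066]
racktop [251.2 305.8] 12 mean [ 0.8172 -0.3134  0.0626] min [ 0.814 -0.32   0.058] max [ 0.819 -0.308  0.067]
racktop [256.6 316.9] 13 mean [ 0.8512 -0.3262  0.0628] min [ 0.846 -0.328  0.057] max [ 0.856 -0.324  0.068]
racktop [263.3 319.8] 12 mean [ 0.8693 -0.3185  0.0612] min [ 0.865 -0.321  0.056] max [ 0.873 -0.316  0.067]
racktop [252.9 334.7] 30 mean [ 0.8794 -0.3687  0.0619] min [ 0.855 -0.377  0.055] max [ 0.899 -0.357  0.068]
```

View pics/a.png

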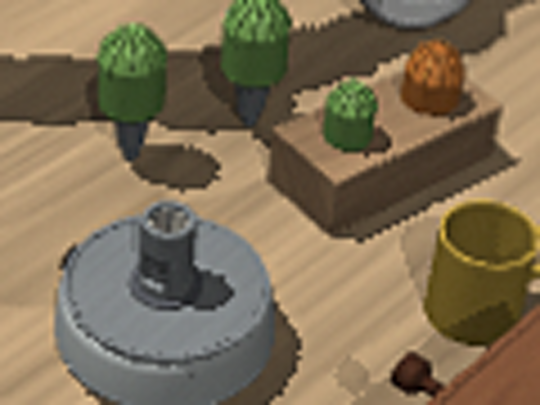

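View pics/b.png

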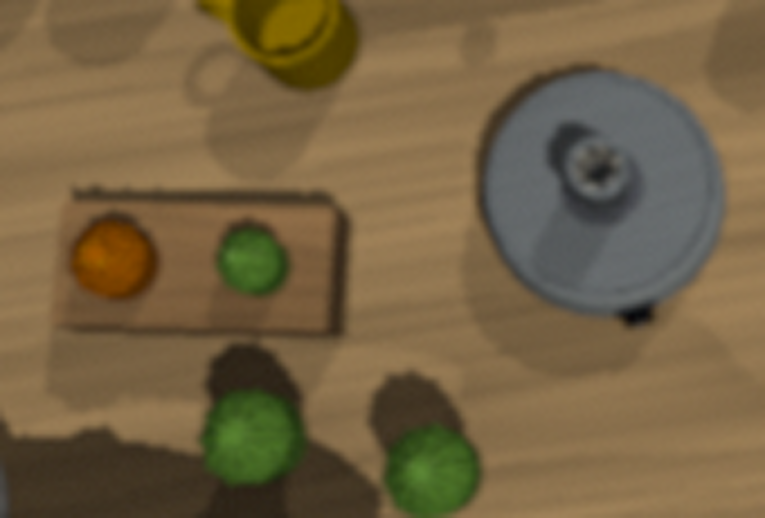

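```bash
cat > n.py <<'E'
from m import *
from scipy.optimize import least_squares
def circ(q,r=None):
    c0=np.median(q,0)
    if r: return least_squares(lambda c:np.hypot(*(q-c).T)-r,c0,loss="soft_l1",f_scale=.002).x
    return least_squares(lambda c:np.hypot(*(q-c[:2]).T)-c[2],[*c0,.05],loss="soft_l1",f_scale=.002).x
for n in("top","scene"):
    p,d=load(n+"0");P=pts(n,d);H,S,V=cv2.split(cv2.cvtColor(p,cv2.COLOR_RGB2HSV));X,Y,Z=np.moveaxis(P,2,0)
    def outl(m,z):  # convex outline of largest blob onto plane z
        c=max(cv2.findContours(m.astype(np.uint8),cv2.RETR_EXTERNAL,cv2.CHAIN_APPROX_NONE)[0],key=cv2.contourArea)
        return plane(n,c.reshape(-1,2),z)[:,:2]
    near=np.hypot(X-.54,Y-.0115)
    print(n,"base circ",circ(outl((near<.098)&(Z>.06),.065)).round(4))
    m=(near<.035)&(Z>.128)&(Z<.15);print(" hub top outl",circ(outl(m,.136)).round(4), "z", np.nanpercentile(Z[m],[50,90]))
    if n=="scene":
        m=(near<.04)&(Z>.112)&(Z<.132);print(" hubside",circ(P[m][:,:2],.022).round(4),m.sum())
    g=(H>35)&(H<75)&(S>90)&(V>50)&(np.hypot(X-.52,Y-.257)<.045)&(Z>.064)
    print(" reamer outline@z.1",circ(outl(g,.1)).round(4),"top z",np.nanpercentile(Z[g],97),"side",circ(P[g&(Z<.098)][:,:2],.022).round(4) if n=="scene" else "")
    k=(np.hypot(X-.49,Y+.285)<.12)&(Z>.005)&(Z<.045)
    q=P[k];c=q[:,:2].mean(0);v=np.linalg.svd(q[:,:2]-c)[2][0];v*=-np.sign(v[0])
    s=(q[:,:2]-c)@v
    w=(q[:,:2]-c)@np.array([-v[1],v[0]])
    print(" key c",c.round(4),"az",np.degrees(np.arctan2(v[1],v[0])),"ends",s.min(),s.max(),"w",np.percentile(w,[5,95]),"tailpt",c+v*s.min(),"grip",c+v*(s.max()-.134),"topz",np.percentile(q[:,2],97))
    rt=(np.abs(X-.528)<.08)&(np.abs(Y-.305)<.13)&(Z>.054)&(Z<.069)
    r=cv2.minAreaRect(np.float32(outl(rt,.062)*1000));print(" rack",r)
    b=(V<45)&(near>.085)&(near<.14)&(Z>.0)&(Z<.07)
    k_,l,st,cc=cv2.connectedComponentsWithStats(b.astype(np.uint8))
    for i in range(1,k_):
        if st[i,4]>5: print(" dark",cc[i].round(0),st[i,4],np.nanmean(P[l==i],0).round(3))
p,d=load("scene0");P=pts("scene",d)
a=P[172:206,248:278];n_=np.hypot(a[...,0]-.54,a[...,1]-.0115)
np.set_printoptions(linewidth=200)
print("V\n",p[178:206,252:276].max(2));print("r mm\n",(n_[6:,4:28]*1000).round(0)[:, :].astype(int));print("z\n",(a[6:,4:28,2]*1000).astype(int))
E
python3 n.py
```

```text
top base circ [0.5397 0.0127 0.0826]
 hub top outl [0.539  0.0127 0.0207] z [0.13494227 0.13756571]
 reamer outline@z.1 [0.5188 0.26   0.0217] top z 0.12192361516899644 side 
 key c [ 0.5003 -0.2815] az 174.23533807392383 ends -0.0776110954499903 0.11458302913716542 w [-0.03434914  0.01177337] tailpt [ 0.57755972 -0.28925868] grip [ 0.51965989 -0.28341351] topz 0.03667149564739274
 rack ((529.2598876953125, 311.2760009765625), (202.90231323242188, 90.84542083740234), 79.5028305053711)
 dark [246. 229.] 19 [0.444 0.003 0.04 ]
scene base circ [0.5401 0.0131 0.084 ]
 hub top outl [0.5432 0.0094 0.023 ] z [0.13488994 0.13887648]
 hubside [0.5424 0.0116] 79
 reamer outline@z.1 [0.5331 0.251  0.0355] top z 0.12136105925630573 side [0.5441 0.2355]
 key c [ 0.511  -0.2863] az 170.5911749743661 ends -0.06774668359191742 0.11856274142561676 w [-0.03045349  0.01297234] tailpt [ 0.57785556 -0.29734832] grip [ 0.52624985 -0.28879689] topz 0.035956099501469795
 rack ((533.4979248046875, 312.62603759765625), (211.92567443847656, 99.29398345947266), 79.38575744628906)
V
 [[175 178 177 179 177 173 16
[... 28220 characters left out ...]
   64                   63                   63                   68                   65                   64                   66                   65                   67
                    66                   65                   66                   62                   67                   65                   64                   64                   67
                    66                   63                   61                   66                   63                   63]]n.py:33: RuntimeWarning: invalid value encountered in cast
  print("V\n",p[178:206,252:276].max(2));print("r mm\n",(n_[6:,4:28]*1000).round(0)[:, :].astype(int));print("z\n",(a[6:,4:28,2]*1000).astype(int))
```

```bash
python3 - <<'E'
from h import *
c=np.array([.5405,.0122]);r=.022
for u in(256.0,256.5,257,260,260.5,261):
  for v in (194,197):
    o,d=ray("scene",[[u,v]]);d=d[0];a=d[:2]@d[:2];e=o[:2]-c;b=e@d[:2];D=b*b-a*(e@e-r*r)
    if D<0: print(u,v,"miss",(e[0]*d[1]-e[1]*d[0])/a**.5);continue
    s=(-b-D**.5)/a;p=o+s*d;print(u,v,np.degrees(np.arctan2(*(p[:2]-c)[::-1])).round(1),p.round(3))
p=cv2.imread("pics/top0.png");V=p.max(2);m=(V<35);m[:220]=0;m[236:]=0;m[:,:238]=0;m[:,258:]=0
ys,xs=np.nonzero(m);print(xs.mean(),ys.mean(),len(xs));
for z in(.02,.03,.04):
  q=plane("top",[[xs.mean(),ys.mean()]],z)[0];print(q,np.degrees(np.arctan2(*(q[:2]-c)[::-1])))
# key pixels
hs=cv2.cvtColor(p,cv2.COLOR_BGR2HSV)
for n in("top","scene"):
  p=cv2.imread(f"pics/{n}0.png");H,S,V=cv2.split(cv2.cvtColor(p,cv2.COLOR_BGR2HSV));P=pts(n,np.load(f"pics/{n}0.npy"))
  nr=(np.hypot(P[...,0]-.49,P[...,1]+.285)<.11)&(P[...,2]>.006)
  red=nr&((H<6)|(H>172))&(S>120);bl=nr&(S<60)&(V>110)
  for nm,mm in(("red",red),("blade",bl)):
    q=P[mm];k=q[:,:2].mean(0);w=np.linalg.svd(q[:,:2]-k)[2][0];w*=-np.sign(w[0]);s=(q[:,:2]-k)@w
    print(n,nm,len(q),k,np.degrees(np.arctan2(w[1],w[0])),k+w*np.percentile(s,1),k+w*np.percentile(s,99))
E
```

```text
256.0 194 -108.7 [ 0.533 -0.009  0.093]
256.0 197 -107.2 [ 0.534 -0.009  0.079]
256.5 194 -99.9 [ 0.537 -0.009  0.096]
256.5 197 -98.7 [ 0.537 -0.01   0.081]
257 194 -92.8 [ 0.539 -0.01   0.098]
257 197 -91.7 [ 0.54  -0.01   0.084]
260 194 -60.6 [ 0.551 -0.007  0.105]
260 197 -59.6 [ 0.552 -0.007  0.09 ]
260.5 194 -55.9 [ 0.553 -0.006  0.105]
260.5 197 -54.9 [ 0.553 -0.006  0.09 ]
261 194 -51.3 [ 0.554 -0.005  0.105]
261 197 -50.3 [ 0.555 -0.005  0.09 ]
246.08333333333334 229.5 12
[0.44603344 0.00216959 0.02      ] -173.93907560035242
[0.44503893 0.0020204  0.03      ] -173.91320052082833
[0.44404441 0.0018712  0.04      ] -173.88786143260234
top red 74 [ 0.54602175 -0.28692628] 172.3855111848515 [ 0.56741728 -0.28978656] [ 0.52568381 -0.28420738]
top blade 105 [ 0.46305145 -0.28329111] 171.71892353114595 [ 0.51525085 -0.29088857] [ 0.41894566 -0.27687165]
scene red 109 [ 0.55713416 -0.29347752] 174.81531207894062 [ 0.57520819 -0.29511751] [ 0.52786027 -0.29082127]
scene blade 108 [ 0.47433207 -0.28522578] 171.0414791349828 [ 0.52258071 -0.29283181] [ 0.42040635 -0.2767248 ]
```

```bash
cat > go.py <<'E'
import sys
from h import *
from scipy.spatial.transform import Rotation as Ro
def go(x,y,z,yaz):
    s=sense();R=Ro.from_quat(np.roll(s["tcp_rot"],-1));a=np.radians(yaz)
    Y=np.array([np.cos(a),np.sin(a),0]);Z=np.array([0,0,-1.]);T=Ro.from_matrix(np.c_[np.cross(Y,Z),Y,Z])
    y0=R.as_matrix()[:,1]
    print("t",s["t"],"pos",s["tcp_pos"].round(4),"yaz",np.degrees(np.arctan2(y0[1],y0[0])).round(2),"F",s["wrist_force"].round(2),"gap",round(s["finger_gap"],4),"q",s["qpos"].round(2))
    d=np.array([x,y,z])-s["tcp_pos"];print("shift now-axes mm",(R.inv().apply(d)*1000).round(1),"after-turn-axes",(T.inv().apply(d)*1000).round(1),"turn deg",np.degrees((R.inv()*T).as_rotvec()).round(2))
if __name__=="__main__": go(*map(float,sys.argv[1:5]))
E
python3 go.py .520 .260 .170 80
```

```text
t 0.1 pos [0.2128 0.6136 0.2216] yaz 70.88 F [-0.55 -0.04 -0.3 ] gap 0.087 q [-1.22  0.32 -0.07  1.45  0.02  1.37 -0.06]
shift now-axes mm [-406.1 -233.4   52. ] after-turn-axes [-363.9 -294.9   51.6] turn deg [-0.1  -0.   -9.12]
```

>>> servo_tool(series=[{"az": -9.1,"claw": 0.087},{"dx": -0.0404,"dy": -0.0328},{"dx": -0.0404,"dy": -0.0328},{"dx": -0.0404,"dy": -0.0328},{"dx": -0.0404,"dy": -0.0328},{"dx": -0.0404,"dy": -0.0328},{"dx": -0.0404,"dy": -0.0328},{"dx": -0.0404,"dy": -0.0328},{"dx": -0.0404,"dy": -0.0328},{"dx": -0.0404,"dy": -0.0328}], newtons=25)

```text
validation failed for argument at $.se...
```

```bash
python3 go.py .520 .260 .067 80; python3 - <<'E'
from h import *
p,d=snap("scene","s1");c=cv2.resize(p[90:210,215:375],None,fx=4.5,fy=4.5,interpolation=cv2.INTER_CUBIC);cv2.imwrite("pics/c.png",c[:,:,::-1])
E
```

```text
t 0.1 pos [0.2128 0.6136 0.2216] yaz 70.88 F [-0.55 -0.04 -0.3 ] gap 0.087 q [-1.22  0.32 -0.07  1.45  0.02  1.37 -0.06]
shift now-axes mm [-406.1 -233.2  155. ] after-turn-axes [-363.9 -294.9  154.6] turn deg [-0.1  -0.   -9.12]
```

View pics/c.png

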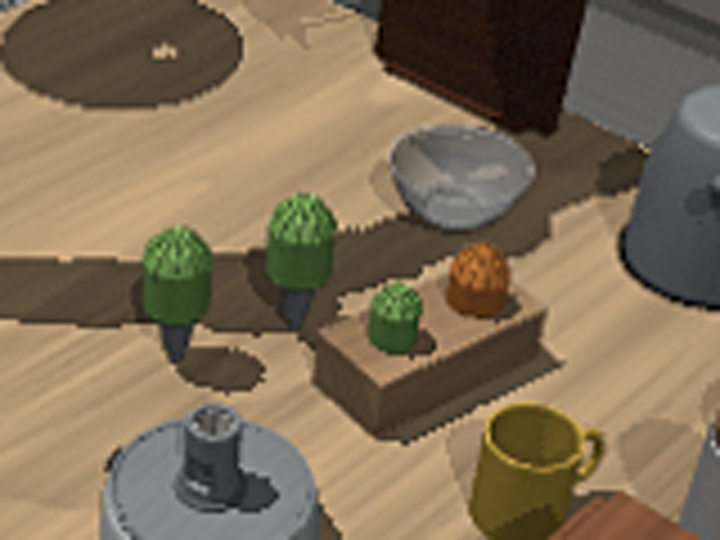

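The call was refused, probably because every row needs all its fields, so nothing has moved. The picture still shows the start, with the small green reamer at about (303,160) in the full frame.

>>> servo_tool(series=[{"ax": 0,"ay": 0,"az": -9.1,"dx": 0,"dy": 0,"dz": 0,"claw": 0.087},{"ax": 0,"ay": 0,"az": 0,"dx": -0.0404,"dy": -0.0328,"dz": 0,"claw": 0.087},{"ax": 0,"ay": 0,"az": 0,"dx": -0.0404,"dy": -0.0328,"dz": 0,"claw": 0.087},{"ax": 0,"ay": 0,"az": 0,"dx": -0.0404,"dy": -0.0328,"dz": 0,"claw": 0.087},{"ax": 0,"ay": 0,"az": 0,"dx": -0.0404,"dy": -0.0328,"dz": 0,"claw": 0.087},{"ax": 0,"ay": 0,"az": 0,"dx": -0.0404,"dy": -0.0328,"dz": 0,"claw": 0.087},{"ax": 0,"ay": 0,"az": 0,"dx": -0.0404,"dy": -0.0328,"dz": 0,"claw": 0.087},{"ax": 0,"ay": 0,"az": 0,"dx": -0.0404,"dy": -0.0328,"dz": 0,"claw": 0.087},{"ax": 0,"ay": 0,"az": 0,"dx": -0.0404,"dy": -0.0328,"dz": 0,"claw": 0.087},{"ax": 0,"ay": 0,"az": 0,"dx": -0.0404,"dy": -0.0328,"dz": 0,"claw": 0.087}], newtons=25)

```text
t: 1.4
tcp_pos: [0.5204, 0.2587, 0.2224]
tcp_rot: [-0.0, 0.087, 0.996, 0.0]
wrist_force: [0.3, 0.7, -0.3]
finger_gap: 0.0872
gripper_force: 0.0
```

```bash
python3 go.py .520 .260 .067 80
```

```text
t 1.4 pos [0.5204 0.2587 0.2224] yaz 79.98 F [ 0.26  0.73 -0.32] gap 0.0872 q [-0.69  0.17  0.21  1.64 -0.04  1.34  0.92]
shift now-axes mm [  0.6   1.1 155.4] after-turn-axes [  0.6   1.2 155.4] turn deg [ 0.01 -0.01 -0.02]
```

>>> servo_tool(series=[{"ax": 0,"ay": 0,"az": 0,"dx": 0,"dy": 0.001,"dz": 0.04,"claw": 0.087},{"ax": 0,"ay": 0,"az": 0,"dx": 0,"dy": 0,"dz": 0.04,"claw": 0.087},{"ax": 0,"ay": 0,"az": 0,"dx": 0,"dy": 0,"dz": 0.04,"claw": 0.087},{"ax": 0,"ay": 0,"az": 0,"dx": 0,"dy": 0,"dz": 0.033,"claw": 0.087},{"ax": 0,"ay": 0,"az": 0,"dx": 0,"dy": 0,"dz": 0,"claw": 0.03},{"ax": 0,"ay": 0,"az": 0,"dx": 0,"dy": 0,"dz": 0,"claw": 0.03},{"ax": 0,"ay": 0,"az": 0,"dx": 0,"dy": 0,"dz": 0,"claw": 0.03},{"ax": 0,"ay": 0,"az": 0,"dx": 0,"dy": 0,"dz": 0,"claw": 0.03},{"ax": 0,"ay": 0,"az": 0,"dx": 0,"dy": 0,"dz": 0,"claw": 0.03}], newtons=30)

```text
t: 2.52
tcp_pos: [0.5203, 0.2616, 0.0704]
tcp_rot: [0.001, 0.087, 0.996, 0.001]
wrist_force: [1.0, 1.4, 1.9]
finger_gap: 0.0448
gripper_force: 0.7
```

>>> servo_tool(series=[{"ax": 0,"ay": 0,"az": 0,"dx": 0,"dy": 0,"dz": 0,"claw": 0.03},{"ax": 0,"ay": 0,"az": 0,"dx": 0,"dy": 0,"dz": 0,"claw": 0.03},{"ax": 0,"ay": 0,"az": 0,"dx": 0,"dy": 0,"dz": 0,"claw": 0.03},{"ax": 0,"ay": 0,"az": 0,"dx": 0,"dy": 0,"dz": -0.02,"claw": 0.03},{"ax": 0,"ay": 0,"az": 0,"dx": 0,"dy": 0,"dz": -0.04,"claw": 0.03},{"ax": 0,"ay": 0,"az": 0,"dx": 0,"dy": 0,"dz": -0.04,"claw": 0.03},{"ax": 0,"ay": 0,"az": 0,"dx": 0,"dy": 0,"dz": -0.04,"claw": 0.03},{"ax": 0,"ay": 0,"az": 0,"dx": 0,"dy": 0,"dz": -0.03,"claw": 0.03},{"ax": 0,"ay": 0,"az": 0,"dx": 0,"dy": 0,"dz": 0,"claw": 0.03}], newtons=30)

```text
t: 3.65
tcp_pos: [0.5208, 0.2612, 0.2412]
tcp_rot: [0.001, 0.088, 0.996, 0.001]
wrist_force: [0.5, 0.4, -3.6]
finger_gap: 0.0434
gripper_force: 30.0
```

```bash
python3 go.py .5405 .0122 .240 80
```

```text
t 3.65 pos [0.5208 0.2612 0.2412] yaz 79.96 F [ 0.47  0.38 -3.59] gap 0.0434 q [-0.7   0.16  0.21  1.61 -0.03  1.37  0.91]
shift now-axes mm [ -62.8 -241.8    0.9] after-turn-axes [ -62.7 -241.8    1.2] turn deg [ 0.11  0.15 -0.04]
```

>>> servo_tool(series=[{"ax": 0,"ay": 0,"az": 0,"dx": -0.009,"dy": -0.0345,"dz": 0,"claw": 0.03},{"ax": 0,"ay": 0,"az": 0,"dx": -0.009,"dy": -0.0345,"dz": 0,"claw": 0.03},{"ax": 0,"ay": 0,"az": 0,"dx": -0.009,"dy": -0.0345,"dz": 0,"claw": 0.03},{"ax": 0,"ay": 0,"az": 0,"dx": -0.009,"dy": -0.0345,"dz": 0,"claw": 0.03},{"ax": 0,"ay": 0,"az": 0,"dx": -0.009,"dy": -0.0345,"dz": 0,"claw": 0.03},{"ax": 0,"ay": 0,"az": 0,"dx": -0.009,"dy": -0.0345,"dz": 0,"claw": 0.03},{"ax": 0,"ay": 0,"az": 0,"dx": -0.0088,"dy": -0.0348,"dz": 0,"claw": 0.03},{"ax": 0,"ay": 0,"az": 0,"dx": 0,"dy": 0,"dz": 0,"claw": 0.03},{"ax": 0,"ay": 0,"az": 0,"dx": 0,"dy": 0,"dz": 0,"claw": 0.03}], newtons=30)

```text
t: 4.78
tcp_pos: [0.5387, 0.0127, 0.2378]
tcp_rot: [-0.001, 0.087, 0.996, -0.0]
wrist_force: [-0.2, 0.6, -3.3]
finger_gap: 0.0435
gripper_force: 30.0
```

```bash
python3 go.py .5405 .0122 .240 80; python3 - <<'E'
from h import *
p,d=snap("scene","s2");c=cv2.resize(p[115:235,190:340],None,fx=5,fy=5,interpolation=cv2.INTER_CUBIC);cv2.imwrite("pics/d.png",c[:,:,::-1])
H,S,V=cv2.split(cv2.cvtColor(p,cv2.COLOR_RGB2HSV));P=pts("scene",d);X,Y,Z=np.moveaxis(P,2,0)
n=np.hypot(X-.5405,Y-.0122)
m=(n<.04)&(Z>.135)&(Z<.25)
for z in np.arange(.12,.26,.006):
    k=(n<.035)&(abs(Z-z)<.003); 
    if k.sum()>3: print(round(z,3),k.sum(),"cols",np.nonzero(k)[1].min(),np.nonzero(k)[1].max(),P[k].mean(0).round(4))
E
```

```text
t 4.775 pos [0.5387 0.0127 0.2378] yaz 79.99 F [-0.17  0.59 -3.26] gap 0.0435 q [-0.45  0.08  0.39  1.72 -0.03  1.36  1.35]
shift now-axes mm [-1.9 -0.2 -2.2] after-turn-axes [-1.9 -0.2 -2.2] turn deg [-0.02 -0.17 -0.01]
0.12 23 cols 256 268 [0.5462 0.0073 0.1199]
0.126 21 cols 256 267 [0.5447 0.0074 0.1256]
0.132 39 cols 256 268 [0.545 0.009 0.132]
0.138 47 cols 256 268 [0.5398 0.0121 0.1369]
0.186 4 cols 261 264 [0.5413 0.0125 0.1862]
0.198 5 cols 261 265 [0.5458 0.0097 0.1981]
0.204 8 cols 260 265 [0.5439 0.0079 0.2037]
0.21 7 cols 260 266 [0.5458 0.0092 0.2101]
0.216 9 cols 260 265 [0.5444 0.0067 0.2156]
0.222 6 cols 262 266 [0.5505 0.0078 0.2222]
0.234 10 cols 259 269 [0.555  0.0033 0.2346]
0.24 24 cols 255 272 [0.5525 0.0045 0.2399]
0.246 29 cols 254 272 [0.5487 0.0009 0.2459]
0.252 23 cols 254 272 [0.5504 0.0036 0.252 ]
0.258 27 cols 254 272 [0.5491 0.0028 0.2578]
```

View pics/d.png

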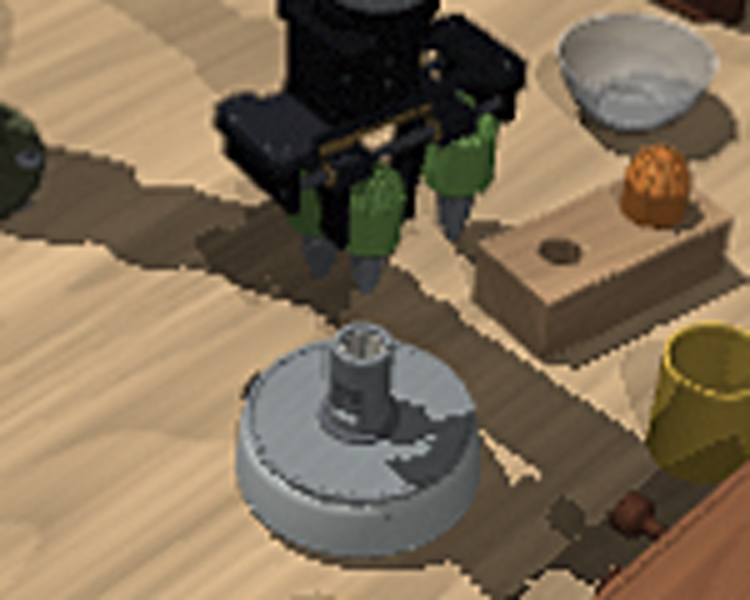

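The shank hangs just above the hub: its end is at about (263,169) and the hub mouth at (262,184), so they are nearly aligned. I'll check the depth offset with circle fits.

```bash
python3 - <<'E'
from h import *
from scipy.optimize import least_squares
p=cv2.imread("pics/s2.png")[:,:,::-1];d=np.load("pics/s2.npy");P=pts("scene",d);X,Y,Z=np.moveaxis(P,2,0)
H,S,V=cv2.split(cv2.cvtColor(p,cv2.COLOR_RGB2HSV))
def fit(q,r):
    f=least_squares(lambda c:np.hypot(*(q-c).T)-r,q.mean(0)+[-.012,.013],loss="soft_l1",f_scale=.002);return f.x,len(q),np.abs(f.fun).mean()
n=np.hypot(X-.5405,Y-.0122)
g=(H>35)&(H<80)&(S>90)&(n<.035)&(Z>.234)
print("drum",fit(P[g&(Z<.268)][:,:2],.022), Z[g].min(),Z[g].max())
k=(n>.017)&(n<.03)&(Z>.112)&(Z<.132)&(X-Y>.5283);print("hub",fit(P[k][:,:2],.022))
k=(n<.03)&(Z>.2)&(Z<.228);q=P[k];f=least_squares(lambda c:np.hypot(q[:,0]-c[0],q[:,1]-c[1])-(.014-.005/.036*(c[2]-q[:,2])),[.54,.012,.232],loss="soft_l1",f_scale=.002);print("shank",f.x,len(q),np.abs(f.fun).mean())
E
```

```text
drum (array([0.53977717, 0.01385734]), 94, np.float64(0.0018995247832512125)) 0.23466210799078924 0.5835005460630294
hub (array([0.54036145, 0.01248723]), 50, np.float64(0.0008007596544578272))
shank [0.54033088 0.01455334 0.23529329] 30 0.0009587638192249629
```

>>> servo_tool(series=[{"ax": 0,"ay": 0,"az": 0,"dx": -0.0006,"dy": -0.0013,"dz": 0,"claw": 0.03},{"ax": 0,"ay": 0,"az": 0,"dx": 0,"dy": 0,"dz": 0.02,"claw": 0.03},{"ax": 0,"ay": 0,"az": 0,"dx": 0,"dy": 0,"dz": 0.02,"claw": 0.03},{"ax": 0,"ay": 0,"az": 0,"dx": 0,"dy": 0,"dz": 0.015,"claw": 0.03},{"ax": 0,"ay": 0,"az": 0,"dx": 0,"dy": 0,"dz": 0.01,"claw": 0.03},{"ax": 0,"ay": 0,"az": 0,"dx": 0,"dy": 0,"dz": 0.01,"claw": 0.03},{"ax": 0,"ay": 0,"az": 0,"dx": 0,"dy": 0,"dz": 0.005,"claw": 0.03},{"ax": 0,"ay": 0,"az": 0,"dx": 0,"dy": 0,"dz": 0,"claw": 0.03}], newtons=30)

```text
t: 5.82
tcp_pos: [0.5399, 0.0107, 0.1594]
tcp_rot: [-0.0, 0.087, 0.996, -0.0]
wrist_force: [-0.2, -0.0, -1.9]
finger_gap: 0.0435
gripper_force: 30.0
```

>>> servo_tool(series=[{"ax": 0,"ay": 0,"az": 0,"dx": 0,"dy": 0,"dz": 0.003,"claw": 0.03},{"ax": 0,"ay": 0,"az": 0,"dx": 0,"dy": 0,"dz": 0.003,"claw": 0.03},{"ax": 0,"ay": 0,"az": 0,"dx": 0,"dy": 0,"dz": 0.002,"claw": 0.03},{"ax": 0,"ay": 0,"az": 0,"dx": 0,"dy": 0,"dz": 0,"claw": 0.03}], newtons=30)

```text
t: 6.32
tcp_pos: [0.5397, 0.0108, 0.1513]
tcp_rot: [-0.0, 0.087, 0.996, 0.0]
wrist_force: [-0.8, -0.6, -1.9]
finger_gap: 0.0433
gripper_force: 30.0
```

>>> servo_tool(series=[{"ax": 0,"ay": 0,"az": 8,"dx": 0,"dy": 0,"dz": 0.0005,"claw": 0.03},{"ax": 0,"ay": 0,"az": 8,"dx": 0,"dy": 0,"dz": 0.0005,"claw": 0.03},{"ax": 0,"ay": 0,"az": 8,"dx": 0,"dy": 0,"dz": 0.0005,"claw": 0.03},{"ax": 0,"ay": 0,"az": 8,"dx": 0,"dy": 0,"dz": 0.0005,"claw": 0.03}], newtons=30)

```text
t: 6.82
tcp_pos: [0.5399, 0.0114, 0.1497]
tcp_rot: [-0.0, 0.361, 0.933, 0.0]
wrist_force: [-0.5, 1.5, -1.4]
finger_gap: 0.0432
gripper_force: 30.0
```

>>> servo_tool(series=[{"ax": 0,"ay": 0,"az": 10,"dx": 0,"dy": 0,"dz": 0.0004,"claw": 0.03},{"ax": 0,"ay": 0,"az": 10,"dx": 0,"dy": 0,"dz": 0.0004,"claw": 0.03},{"ax": 0,"ay": 0,"az": 10,"dx": 0,"dy": 0,"dz": 0.0004,"claw": 0.03},{"ax": 0,"ay": 0,"az": 10,"dx": 0,"dy": 0,"dz": 0.0004,"claw": 0.03}], newtons=30)

```text
t: 7.32
tcp_pos: [0.5406, 0.0119, 0.1485]
tcp_rot: [0.0, 0.658, 0.753, 0.001]
wrist_force: [-0.0, 1.7, -0.3]
finger_gap: 0.0432
gripper_force: 30.0
```

>>> servo_tool(series=[{"ax": 0,"ay": 0,"az": 10,"dx": 0,"dy": 0,"dz": 0.0004,"claw": 0.03},{"ax": 0,"ay": 0,"az": 10,"dx": 0,"dy": 0,"dz": 0.0004,"claw": 0.03},{"ax": 0,"ay": 0,"az": 10,"dx": 0,"dy": 0,"dz": 0.0004,"claw": 0.03}], newtons=30)

```text
t: 7.7
tcp_pos: [0.5414, 0.0118, 0.1478]
tcp_rot: [0.0, 0.831, 0.557, 0.002]
wrist_force: [1.5, 1.4, 1.2]
finger_gap: 0.0433
gripper_force: 30.0
```

>>> servo_tool(series=[{"ax": 0,"ay": 0,"az": 10,"dx": 0,"dy": 0,"dz": 0.0005,"claw": 0.03},{"ax": 0,"ay": 0,"az": 10,"dx": 0,"dy": 0,"dz": 0.0005,"claw": 0.03},{"ax": 0,"ay": 0,"az": 10,"dx": 0,"dy": 0,"dz": 0.0005,"claw": 0.03}], newtons=30)

```text
t: 8.07
tcp_pos: [0.5421, 0.0114, 0.1469]
tcp_rot: [0.0, 0.946, 0.323, 0.003]
wrist_force: [2.1, 1.0, 2.7]
finger_gap: 0.0434
gripper_force: 30.0
```

>>> servo_tool(series=[{"ax": 0,"ay": 0,"az": 9,"dx": 0,"dy": 0,"dz": 0.0005,"claw": 0.03},{"ax": 0,"ay": 0,"az": 9,"dx": 0,"dy": 0,"dz": 0.0005,"claw": 0.03}], newtons=30)

```text
t: 8.32
tcp_pos: [0.5424, 0.011, 0.1462]
tcp_rot: [0.0, 0.985, 0.171, 0.003]
wrist_force: [2.0, -0.3, 3.8]
finger_gap: 0.0436
gripper_force: 30.0
```

>>> servo_tool(series=[{"ax": 0,"ay": 0,"az": 9,"dx": 0,"dy": 0,"dz": 0.0006,"claw": 0.03},{"ax": 0,"ay": 0,"az": 9,"dx": 0,"dy": 0,"dz": 0.0006,"claw": 0.03},{"ax": 0,"ay": 0,"az": 9,"dx": 0,"dy": 0,"dz": 0.0006,"claw": 0.03}], newtons=30)

```text
t: 8.7
tcp_pos: [0.5425, 0.0102, 0.1448]
tcp_rot: [-0.0, 0.998, -0.064, 0.003]
wrist_force: [-0.1, -2.0, 6.9]
finger_gap: 0.0434
gripper_force: 30.0
```

>>> servo_tool(series=[{"ax": 0,"ay": 0,"az": 9,"dx": 0,"dy": 0,"dz": 0.0006,"claw": 0.03},{"ax": 0,"ay": 0,"az": 9,"dx": 0,"dy": 0,"dz": 0.0006,"claw": 0.03},{"ax": 0,"ay": 0,"az": 9,"dx": 0,"dy": 0,"dz": 0.0006,"claw": 0.03}], newtons=30)

```text
t: 9.07
tcp_pos: [0.5423, 0.0094, 0.1434]
tcp_rot: [-0.0, 0.955, -0.295, 0.003]
wrist_force: [-0.9, -2.6, 10.3]
finger_gap: 0.0433
gripper_force: 30.0
```

```bash
python3 go.py .5405 .0122 .140 -125
```

```text
t 9.075 pos [0.5423 0.0094 0.1434] yaz -124.32 F [-0.91 -2.57 10.27] gap 0.0433 q [-0.7   0.16  0.69  1.85 -0.11  1.16 -2.14]
shift now-axes mm [-3.  -1.3  3.4] after-turn-axes [-3.  -1.3  3.4] turn deg [-0.13 -0.27  0.68]
```

>>> servo_tool(series=[{"ax": 0,"ay": 0,"az": -9,"dx": 0,"dy": 0,"dz": 0.0003,"claw": 0.03},{"ax": 0,"ay": 0,"az": -9,"dx": 0,"dy": 0,"dz": 0.0003,"claw": 0.03},{"ax": 0,"ay": 0,"az": -9,"dx": 0,"dy": 0,"dz": 0.0003,"claw": 0.03}], newtons=30)

```text
t: 9.45
tcp_pos: [0.5426, 0.0101, 0.1427]
tcp_rot: [-0.0, 0.998, -0.059, 0.003]
wrist_force: [-0.6, -0.0, 9.6]
finger_gap: 0.0434
gripper_force: 30.0
```

>>> servo_tool(series=[{"ax": 0,"ay": 0,"az": -9,"dx": 0,"dy": 0,"dz": 0.0003,"claw": 0.03},{"ax": 0,"ay": 0,"az": -9,"dx": 0,"dy": 0,"dz": 0.0003,"claw": 0.03},{"ax": 0,"ay": 0,"az": -9,"dx": 0,"dy": 0,"dz": 0.0003,"claw": 0.03}], newtons=30)

```text
t: 9.82
tcp_pos: [0.5425, 0.0109, 0.142]
tcp_rot: [-0.0, 0.984, 0.176, 0.003]
wrist_force: [-1.7, 0.1, 11.6]
finger_gap: 0.0431
gripper_force: 30.0
```

>>> servo_tool(series=[{"ax": 0,"ay": 0,"az": -9,"dx": 0,"dy": 0,"dz": 0.0003,"claw": 0.03},{"ax": 0,"ay": 0,"az": -9,"dx": 0,"dy": 0,"dz": 0.0003,"claw": 0.03},{"ax": 0,"ay": 0,"az": -9,"dx": 0,"dy": 0,"dz": 0.0002,"claw": 0.03}], newtons=30)

```text
t: 10.2
tcp_pos: [0.5422, 0.0117, 0.1413]
tcp_rot: [-0.0, 0.916, 0.401, 0.003]
wrist_force: [-2.8, 1.3, 12.5]
finger_gap: 0.0432
gripper_force: 30.0
```

>>> servo_tool(series=[{"ax": 0,"ay": 0,"az": -9,"dx": 0,"dy": 0,"dz": 0.0001,"claw": 0.03},{"ax": 0,"ay": 0,"az": -9,"dx": 0,"dy": 0,"dz": 0.0001,"claw": 0.03},{"ax": 0,"ay": 0,"az": -9,"dx": 0,"dy": 0,"dz": 0,"claw": 0.03}], newtons=30)

```text
t: 10.58
tcp_pos: [0.5415, 0.0121, 0.1411]
tcp_rot: [-0.0, 0.797, 0.604, 0.002]
wrist_force: [-4.4, 2.4, 12.9]
finger_gap: 0.0433
gripper_force: 30.0
```

>>> servo_tool(series=[{"ax": 0,"ay": 0,"az": -9,"dx": 0.0003,"dy": -0.0009,"dz": 0.0001,"claw": 0.03},{"ax": 0,"ay": 0,"az": -9,"dx": 0,"dy": 0,"dz": 0,"claw": 0.03},{"ax": 0,"ay": 0,"az": -9,"dx": 0,"dy": 0,"dz": 0,"claw": 0.03},{"ax": 0,"ay": 0,"az": -9,"dx": 0,"dy": 0,"dz": 0,"claw": 0.03}], newtons=30)

```text
t: 11.08
tcp_pos: [0.5404, 0.012, 0.141]
tcp_rot: [0.001, 0.572, 0.82, 0.002]
wrist_force: [-5.1, 1.2, 14.2]
finger_gap: 0.0435
gripper_force: 30.0
```

```bash
python3 go.py .5405 .0122 .140 10; python3 - <<'E'
from h import *
p,d=snap("scene","s3");c=cv2.resize(p[130:225,205:325],None,fx=6,fy=6,interpolation=cv2.INTER_CUBIC);cv2.imwrite("pics/e.png",c[:,:,::-1])
for i in range(3): print(sense()["wrist_force"].round(2))
H,S,V=cv2.split(cv2.cvtColor(p,cv2.COLOR_RGB2HSV))
# green/steel boundary along columns -> height at drum/hub front surface
c=np.array([.5405,.0122]);r=.022
for u in(260,262,264):
    col=(H[:,u]>35)&(H[:,u]<80)&(S[:,u]>90);vs=np.nonzero(col)[0];vs=vs[(vs>140)&(vs<200)];v=vs.max()+.5
    o,dd=ray("scene",[[u,v]]);dd=dd[0];a=dd[:2]@dd[:2];e=o[:2]-c;b=e@dd[:2];D=b*b-a*(e@e-r*r);print(u,v,(o+(-b-D**.5)/a*dd).round(4))
E
```

```text
t 11.075 pos [0.5404 0.012  0.141 ] yaz 20.24 F [-5.14  1.21 14.17] gap 0.0435 q [-0.49  0.15  0.46  1.85 -0.07  1.16  0.35]
shift now-axes mm [0.1 0.2 1. ] after-turn-axes [0.1 0.2 1. ] turn deg [ 0.2  -0.09 10.24]
[-4.68  1.5  12.97]
[-4.68  1.5  12.97]
[-4.68  1.5  12.97]
260 187.5 [ 0.5506 -0.0074  0.1356]
262 187.5 [ 0.5562 -0.0032  0.1367]
264 187.5 [0.5603 0.0025 0.1357]
```

View pics/e.png

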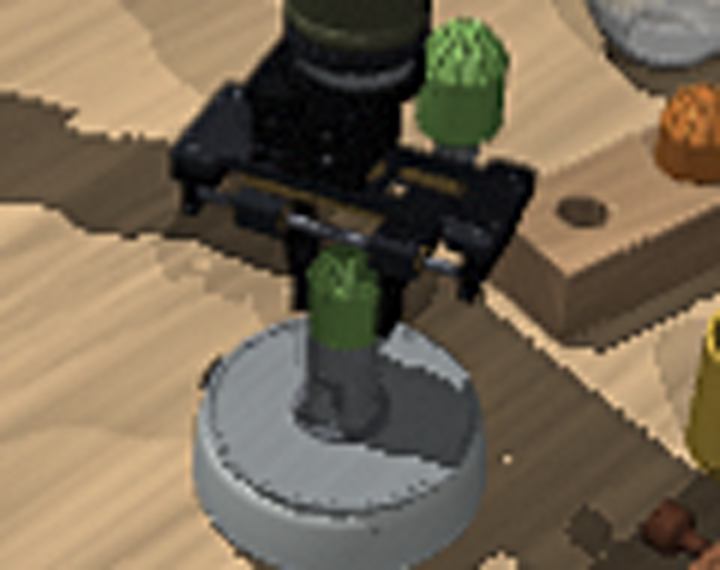

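>>> servo_tool(series=[{"ax": 0,"ay": 0,"az": -9,"dx": 0,"dy": -0.0005,"dz": 0.0002,"claw": 0.03},{"ax": 0,"ay": 0,"az": -9,"dx": 0,"dy": 0,"dz": 0.0001,"claw": 0.03},{"ax": 0,"ay": 0,"az": -9,"dx": 0,"dy": 0,"dz": 0,"claw": 0.03},{"ax": 0,"ay": 0,"az": -9,"dx": 0,"dy": 0,"dz": 0,"claw": 0.03}], newtons=30)

```text
t: 11.62
tcp_pos: [0.5396, 0.0114, 0.1408]
tcp_rot: [0.001, 0.29, 0.957, 0.001]
wrist_force: [-6.2, -0.3, 14.9]
finger_gap: 0.0436
gripper_force: 30.0
```

>>> servo_tool(series=[{"ax": 0,"ay": 0,"az": -4,"dx": 0,"dy": 0,"dz": 0,"claw": 0.03},{"ax": 0,"ay": 0,"az": 0,"dx": 0,"dy": 0,"dz": 0,"claw": 0.03},{"ax": 0,"ay": 0,"az": 0,"dx": 0,"dy": 0,"dz": 0,"claw": 0.03},{"ax": 0,"ay": 0,"az": 0,"dx": 0,"dy": 0,"dz": 0,"claw": 0.03}], newtons=30)

```text
t: 12.12
tcp_pos: [0.5395, 0.0113, 0.1407]
tcp_rot: [0.001, 0.259, 0.966, 0.001]
wrist_force: [-5.8, 0.5, 13.8]
finger_gap: 0.0432
gripper_force: 30.0
```

>>> servo_tool(series=[{"ax": 0,"ay": 0,"az": 0,"dx": 0,"dy": 0,"dz": -0.0008,"claw": 0.03},{"ax": 0,"ay": 0,"az": 0,"dx": 0,"dy": 0,"dz": -0.0007,"claw": 0.03},{"ax": 0,"ay": 0,"az": 0,"dx": 0,"dy": 0,"dz": 0,"claw": 0.087},{"ax": 0,"ay": 0,"az": 0,"dx": 0,"dy": 0,"dz": 0,"claw": 0.087},{"ax": 0,"ay": 0,"az": 0,"dx": 0,"dy": 0,"dz": 0,"claw": 0.087},{"ax": 0,"ay": 0,"az": 0,"dx": 0,"dy": 0,"dz": 0,"claw": 0.087},{"ax": 0,"ay": 0,"az": 0,"dx": 0,"dy": 0,"dz": -0.02,"claw": 0.087},{"ax": 0,"ay": 0,"az": 0,"dx": 0,"dy": 0,"dz": -0.04,"claw": 0.087},{"ax": 0,"ay": 0,"az": 0,"dx": 0,"dy": 0,"dz": -0.04,"claw": 0.087},{"ax": 0,"ay": 0,"az": 0,"dx": 0,"dy": 0,"dz": -0.02,"claw": 0.087}], newtons=30)

```text
t: 13.38
tcp_pos: [0.5396, 0.011, 0.2614]
tcp_rot: [0.001, 0.259, 0.966, 0.001]
wrist_force: [0.9, -0.3, -0.7]
finger_gap: 0.0866
gripper_force: 0.0
```

```bash
python3 go.py .549 -.2893 .240 83.5
```

```text
t 13.375 pos [0.5396 0.011  0.2614] yaz 59.97 F [ 0.93 -0.34 -0.7 ] gap 0.0866 q [-0.46  0.06  0.41  1.68 -0.03  1.4   1.  ]
shift now-axes mm [-158.4 -255.3   21.2] after-turn-axes [ -43.3 -297.3   21.4] turn deg [  0.09   0.17 -23.53]
```

>>> servo_tool(series=[{"ax": 0,"ay": 0,"az": -8,"dx": 0,"dy": 0,"dz": 0,"claw": 0.087},{"ax": 0,"ay": 0,"az": -8,"dx": 0,"dy": 0,"dz": 0,"claw": 0.087},{"ax": 0,"ay": 0,"az": -7.5,"dx": 0,"dy": 0,"dz": 0,"claw": 0.087},{"ax": 0,"ay": 0,"az": 0,"dx": -0.0062,"dy": -0.0425,"dz": 0,"claw": 0.087},{"ax": 0,"ay": 0,"az": 0,"dx": -0.0062,"dy": -0.0425,"dz": 0,"claw": 0.087},{"ax": 0,"ay": 0,"az": 0,"dx": -0.0062,"dy": -0.0425,"dz": 0,"claw": 0.087},{"ax": 0,"ay": 0,"az": 0,"dx": -0.0062,"dy": -0.0425,"dz": 0,"claw": 0.087},{"ax": 0,"ay": 0,"az": 0,"dx": -0.0062,"dy": -0.0425,"dz": 0,"claw": 0.087},{"ax": 0,"ay": 0,"az": 0,"dx": -0.0062,"dy": -0.0425,"dz": 0,"claw": 0.087},{"ax": 0,"ay": 0,"az": 0,"dx": -0.0061,"dy": -0.0423,"dz": 0,"claw": 0.087}], newtons=30)

```text
t: 14.62
tcp_pos: [0.548, -0.2904, 0.2588]
tcp_rot: [0.0, 0.057, 0.998, 0.0]
wrist_force: [1.5, -0.2, 0.6]
finger_gap: 0.0872
gripper_force: 0.0
```

```bash
python3 go.py .549 -.2893 .240 83.5; python3 - <<'E'
from h import *
for n in("top","scene"):
    p,d=snap(n,n+"4");P=pts(n,d);H,S,V=cv2.split(cv2.cvtColor(p,cv2.COLOR_RGB2HSV));X,Y,Z=np.moveaxis(P,2,0)
    g=(H>35)&(H<80)&(S>90)&(np.hypot(X-.5405,Y-.0122)<.035)&(Z>.12)
    print(n,"reamer",g.sum(),"z",np.nanpercentile(Z[g],[1,50,97,99]).round(4),P[g].mean(0).round(4))
    if n=="top":
        c=max(cv2.findContours(g.astype(np.uint8),0,1)[0],key=cv2.contourArea);q=plane(n,c.reshape(-1,2),.17)[:,:2];print("outl ctr",(q.min(0)+q.max(0))/2,q.max(0)-q.min(0))
    else:
        c=np.array([.5405,.0122]);r=.022
        for u in(259,261,263,265):
            vs=np.nonzero(g[:,u])[0];v=vs.max()+.5;o,dd=ray(n,[[u,v]]);dd=dd[0];a=dd[:2]@dd[:2];e=o[:2]-c;b=e@dd[:2];D=b*b-a*(e@e-r*r);print(u,v,(o+(-b-D**.5)/a*dd).round(4))
    r=(np.hypot(X-.549,Y+.289)<.05)&((H<6)|(H>172))&(S>120)&(Z<.05);print("red px",r.sum(),P[r].mean(0).round(4) if r.sum() else "")
E
```

```text
t 14.625 pos [ 0.548  -0.2904  0.2588] yaz 83.49 F [ 1.46 -0.2   0.56] gap 0.0872 q [-0.07  0.27  0.63  1.5  -0.16  1.43  2.03]
shift now-axes mm [-0.9  1.2 18.8] after-turn-axes [-0.9  1.2 18.8] turn deg [ 0.01  0.   -0.01]
top reamer 193 z [0.137  0.1839 0.1944 0.1958] [0.5346 0.0113 0.1805]
outl ctr [0.53693113 0.01231416] [0.04991706 0.04208926]
red px 73 [ 0.546  -0.2869  0.0328]
scene reamer 195 z [0.1415 0.1755 0.1943 0.1955] [0.5494 0.003  0.1722]
259 186.5 [ 0.5471 -0.0088  0.1389]
261 186.5 [ 0.5535 -0.0056  0.1411]
263 186.5 [ 0.5583 -0.0007  0.1412]
265 186.5 [0.5616 0.0059 0.139 ]
red px 114 [ 0.5564 -0.2925  0.028 ]
```

>>> servo_tool(series=[{"ax": 0,"ay": 0,"az": 0,"dx": -0.0019,"dy": 0.0011,"dz": 0,"claw": 0.087},{"ax": 0,"ay": 0,"az": 0,"dx": 0,"dy": 0,"dz": 0.05,"claw": 0.087},{"ax": 0,"ay": 0,"az": 0,"dx": 0,"dy": 0,"dz": 0.05,"claw": 0.087},{"ax": 0,"ay": 0,"az": 0,"dx": 0,"dy": 0,"dz": 0.05,"claw": 0.087},{"ax": 0,"ay": 0,"az": 0,"dx": 0,"dy": 0,"dz": 0.04,"claw": 0.087},{"ax": 0,"ay": 0,"az": 0,"dx": 0,"dy": 0,"dz": 0.03,"claw": 0.087},{"ax": 0,"ay": 0,"az": 0,"dx": 0,"dy": 0,"dz": 0.02,"claw": 0.087},{"ax": 0,"ay": 0,"az": 0,"dx": 0,"dy": 0,"dz": 0.009,"claw": 0.087},{"ax": 0,"ay": 0,"az": 0,"dx": 0,"dy": 0,"dz": 0,"claw": 0.087}], newtons=30)

```text
t: 15.85
tcp_pos: [0.5503, -0.288, 0.0101]
tcp_rot: [0.0, 0.057, 0.998, 0.0]
wrist_force: [0.7, -0.5, -0.0]
finger_gap: 0.0874
gripper_force: 0.0
```

```bash
python3 go.py .550 -.2895 .005 83.5
```

```text
t 15.85 pos [ 0.5503 -0.288   0.0101] yaz 83.51 F [ 0.7  -0.52 -0.01] gap 0.0874 q [-0.01  0.49  0.56  1.76 -0.31  0.98  2.13]
shift now-axes mm [ 0.2 -1.5  5.1] after-turn-axes [ 0.1 -1.5  5.1] turn deg [0.01 0.01 0.01]
```

>>> servo_tool(series=[{"ax": 0,"ay": 0,"az": 0,"dx": 0,"dy": -0.001,"dz": 0.004,"claw": 0.087},{"ax": 0,"ay": 0,"az": 0,"dx": 0,"dy": 0,"dz": 0,"claw": 0.005},{"ax": 0,"ay": 0,"az": 0,"dx": 0,"dy": 0,"dz": 0,"claw": 0.005},{"ax": 0,"ay": 0,"az": 0,"dx": 0,"dy": 0,"dz": 0,"claw": 0.005},{"ax": 0,"ay": 0,"az": 0,"dx": 0,"dy": 0,"dz": 0,"claw": 0.005},{"ax": 0,"ay": 0,"az": 0,"dx": 0,"dy": 0,"dz": 0,"claw": 0.005},{"ax": 0,"ay": 0,"az": 0,"dx": 0,"dy": 0,"dz": 0,"claw": 0.005},{"ax": 0,"ay": 0,"az": 0,"dx": 0,"dy": 0,"dz": 0,"claw": 0.005},{"ax": 0,"ay": 0,"az": 0,"dx": 0,"dy": 0,"dz": 0,"claw": 0.005}], newtons=40)

```text
t: 16.98
tcp_pos: [0.5498, -0.2894, 0.0059]
tcp_rot: [0.0, 0.057, 0.998, 0.0]
wrist_force: [-0.9, -0.7, -0.7]
finger_gap: 0.0198
gripper_force: 40.0
```

```bash
python3 go.py .550 -.2895 .105 83.5
```

```text
t 16.975 pos [ 0.5498 -0.2894  0.0059] yaz 83.47 F [-0.94 -0.74 -0.72] gap 0.0198 q [-0.    0.5   0.55  1.76 -0.31  0.97  2.13]
shift now-axes mm [ -0.2  -0.1 -99.1] after-turn-axes [ -0.2  -0.1 -99.1] turn deg [ 0.    0.   -0.03]
```

>>> servo_tool(series=[{"ax": 0,"ay": 0,"az": 0,"dx": 0,"dy": 0,"dz": -0.02,"claw": 0.005},{"ax": 0,"ay": 0,"az": 0,"dx": 0,"dy": 0,"dz": -0.04,"claw": 0.005},{"ax": 0,"ay": 0,"az": 9.7,"dx": 0,"dy": 0,"dz": -0.03,"claw": 0.005},{"ax": 0,"ay": 0,"az": 9.7,"dx": 0,"dy": 0,"dz": -0.015,"claw": 0.005},{"ax": 0,"ay": 0,"az": 9.7,"dx": 0,"dy": 0,"dz": 0,"claw": 0.005},{"ax": 0,"ay": 0,"az": 9.7,"dx": 0,"dy": 0,"dz": 0,"claw": 0.005},{"ax": 0,"ay": 0,"az": 9.7,"dx": 0,"dy": 0,"dz": 0,"claw": 0.005},{"ax": 0,"ay": 0,"az": 9.7,"dx": 0,"dy": 0,"dz": 0,"claw": 0.005},{"ax": 0,"ay": 0,"az": 9.7,"dx": 0,"dy": 0,"dz": 0,"claw": 0.005},{"ax": 0,"ay": 0,"az": 9.6,"dx": 0,"dy": 0,"dz": 0,"claw": 0.005}], newtons=40)

```text
t: 18.23
tcp_pos: [0.5501, -0.2894, 0.1124]
tcp_rot: [0.0, 0.671, 0.741, 0.0]
wrist_force: [0.0, -0.4, -1.2]
finger_gap: 0.0199
gripper_force: 40.0
```

```bash
python3 go.py .5584 -.158 .105 6
```

```text
t 18.225 pos [ 0.5501 -0.2894  0.1124] yaz 5.66 F [ 0.03 -0.38 -1.17] gap 0.0199 q [-0.24  0.44  0.86  1.69 -0.36  1.18  0.82]
shift now-axes mm [129.9  21.2   7.4] after-turn-axes [129.8  22.    7.4] turn deg [ 0.08  0.   -0.34]
```

>>> servo_tool(series=[{"ax": 0,"ay": 0,"az": 0,"dx": 0.0325,"dy": 0.0053,"dz": 0,"claw": 0.005},{"ax": 0,"ay": 0,"az": 0,"dx": 0.0325,"dy": 0.0053,"dz": 0,"claw": 0.005},{"ax": 0,"ay": 0,"az": 0,"dx": 0.0325,"dy": 0.0053,"dz": 0,"claw": 0.005},{"ax": 0,"ay": 0,"az": 0,"dx": 0.0325,"dy": 0.0053,"dz": 0.01,"claw": 0.005},{"ax": 0,"ay": 0,"az": 0,"dx": 0,"dy": 0,"dz": 0.01,"claw": 0.005},{"ax": 0,"ay": 0,"az": 0,"dx": 0,"dy": 0,"dz": 0,"claw": 0.005}], newtons=40)

```text
t: 18.98
tcp_pos: [0.5569, -0.1584, 0.0911]
tcp_rot: [-0.0, 0.669, 0.743, -0.0]
wrist_force: [0.2, -0.9, -0.8]
finger_gap: 0.0194
gripper_force: 40.0
```

```bash
python3 go.py .5584 -.158 .0845 6; python3 - <<'E'
from h import *
ims=[]
for n,(x0,y0) in(("scene",(200,135)),("top",(205,150))):
    p,d=snap(n,n+"5");P=pts(n,d);H,S,V=cv2.split(cv2.cvtColor(p,cv2.COLOR_RGB2HSV));X,Y,Z=np.moveaxis(P,2,0)
    ims.append(cv2.resize(p[y0:y0+110,x0:x0+75],None,fx=5,fy=5,interpolation=cv2.INTER_CUBIC))
    k=(S<70)&(V>90)&(Z>.076)&(Z<.11)&(Y<-.02)&(Y>-.125)&(abs(X-.55)<.05)
    q=P[k];print(n,"blade",len(q));
    if len(q)>5:
        c=q[:,:2].mean(0);w=np.linalg.svd(q[:,:2]-c)[2][0];w*=np.sign(w[1]);s=(q[:,:2]-c)@w;print(c,np.degrees(np.arctan2(w[1],w[0])),"tip",c+w*np.percentile(s,99),"z",q[:,2].min(),q[:,2].max())
cv2.imwrite("pics/f.png",np.hstack(ims)[:,:,::-1])
E
```

```text
t 18.975 pos [ 0.5569 -0.1584  0.0911] yaz 5.96 F [ 0.19 -0.94 -0.77] gap 0.0194 q [-0.48  0.36  0.85  1.81 -0.3   1.11  0.58]
shift now-axes mm [0.3 1.5 6.6] after-turn-axes [0.3 1.5 6.6] turn deg [-0.03  0.02 -0.04]
scene blade 18
[ 0.54139208 -0.03578372] 85.91923069339762 tip [ 0.54214677 -0.02520541] z 0.09308252041807052 0.10085698507171759
top blade 115
[ 0.5429149  -0.05726294] 95.43507269693174 tip [ 0.53988698 -0.02543881] z 0.08888130078657142 0.10800878357675026
```

View pics/f.png

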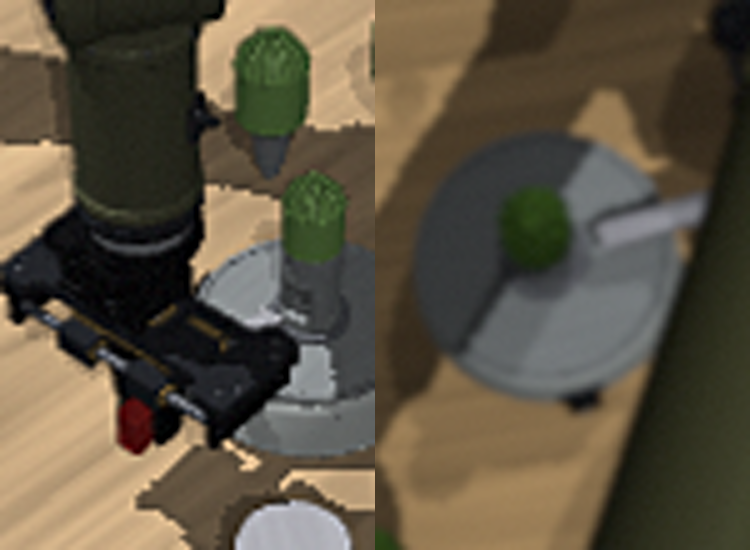

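>>> servo_tool(series=[{"ax": 0,"ay": 0,"az": 0,"dx": 0,"dy": 0.0025,"dz": 0.006,"claw": 0.005},{"ax": 0,"ay": 0,"az": 0,"dx": 0,"dy": 0,"dz": 0,"claw": 0.005},{"ax": 0,"ay": 0,"az": 0,"dx": 0.005,"dy": 0,"dz": 0,"claw": 0.005},{"ax": 0,"ay": 0,"az": 0,"dx": 0.005,"dy": 0,"dz": 0,"claw": 0.005},{"ax": 0,"ay": 0,"az": 0,"dx": 0.005,"dy": 0,"dz": 0,"claw": 0.005},{"ax": 0,"ay": 0,"az": 0,"dx": 0.004,"dy": 0,"dz": 0,"claw": 0.005},{"ax": 0,"ay": 0,"az": 0,"dx": 0,"dy": 0,"dz": 0,"claw": 0.005}], newtons=40)

```text
t: 19.95
tcp_pos: [0.558, -0.138, 0.085]
tcp_rot: [-0.0, 0.669, 0.743, 0.0]
wrist_force: [0.3, -0.1, -0.0]
finger_gap: 0.0198
gripper_force: 40.0
```

```bash
python3 go.py .5584 -.158 .0845 6
```

```text
t 19.95 pos [ 0.558 -0.138  0.085] yaz 6.03 F [ 0.35 -0.07 -0.04] gap 0.0198 q [-0.51  0.36  0.85  1.83 -0.3   1.09  0.55]
shift now-axes mm [-19.9  -1.7   0.5] after-turn-axes [-19.9  -1.7   0.5] turn deg [ 0.01 -0.02  0.03]
```

>>> servo_tool(series=[{"ax": 0,"ay": 0,"az": 0,"dx": 0.004,"dy": 0,"dz": 0,"claw": 0.005},{"ax": 0,"ay": 0,"az": 0,"dx": 0.004,"dy": 0,"dz": 0,"claw": 0.005},{"ax": 0,"ay": 0,"az": 0,"dx": 0.004,"dy": 0,"dz": 0,"claw": 0.005}], newtons=40)

```text
t: 20.32
tcp_pos: [0.5566, -0.1264, 0.085]
tcp_rot: [-0.0, 0.669, 0.743, 0.0]
wrist_force: [-0.2, -0.5, -1.7]
finger_gap: 0.0197
gripper_force: 40.0
```

>>> servo_tool(series=[{"ax": 0,"ay": 0,"az": 0,"dx": 0.004,"dy": 0,"dz": 0,"claw": 0.005},{"ax": 0,"ay": 0,"az": 0,"dx": 0.004,"dy": 0,"dz": 0,"claw": 0.005},{"ax": 0,"ay": 0,"az": 0,"dx": 0.003,"dy": 0,"dz": 0,"claw": 0.005}], newtons=40)

```text
t: 20.7
tcp_pos: [0.5555, -0.1154, 0.0849]
tcp_rot: [-0.0, 0.669, 0.743, 0.0]
wrist_force: [-0.7, 0.4, -1.5]
finger_gap: 0.0198
gripper_force: 40.0
```

>>> servo_tool(series=[{"ax": 0,"ay": 0,"az": 0,"dx": 0,"dy": 0,"dz": 0.0008,"claw": 0.005},{"ax": 0,"ay": 0,"az": 0,"dx": 0,"dy": 0,"dz": 0.0006,"claw": 0.005},{"ax": 0,"ay": 0,"az": 0,"dx": 0,"dy": 0,"dz": 0,"claw": 0.005}], newtons=40)

```text
t: 21.08
tcp_pos: [0.5554, -0.116, 0.0835]
tcp_rot: [0.0, 0.669, 0.743, -0.0]
wrist_force: [-0.2, -1.3, -0.9]
finger_gap: 0.0196
gripper_force: 40.0
```

>>> servo_tool(series=[{"ax": 0,"ay": 0,"az": 0,"dx": 0,"dy": 0,"dz": 0.0006,"claw": 0.005},{"ax": 0,"ay": 0,"az": 0,"dx": 0,"dy": 0,"dz": 0,"claw": 0.005}], newtons=40)

```text
t: 21.32
tcp_pos: [0.5555, -0.1159, 0.083]
tcp_rot: [0.0, 0.669, 0.743, 0.0]
wrist_force: [0.7, 0.0, -0.5]
finger_gap: 0.0196
gripper_force: 40.0
```

>>> servo_tool(series=[{"ax": 0,"ay": 0,"az": 0,"dx": 0,"dy": 0,"dz": 0.0006,"claw": 0.005},{"ax": 0,"ay": 0,"az": 0,"dx": 0,"dy": 0,"dz": 0,"claw": 0.005}], newtons=40)

```text
t: 21.58
tcp_pos: [0.5556, -0.1158, 0.0824]
tcp_rot: [0.0, 0.669, 0.743, 0.0]
wrist_force: [0.0, -0.2, 1.2]
finger_gap: 0.0199
gripper_force: 40.0
```

>>> servo_tool(series=[{"ax": 0,"ay": 0,"az": 0,"dx": 0.003,"dy": 0,"dz": 0,"claw": 0.005},{"ax": 0,"ay": 0,"az": 0,"dx": 0.003,"dy": 0,"dz": 0,"claw": 0.005},{"ax": 0,"ay": 0,"az": 0,"dx": 0.003,"dy": 0,"dz": 0,"claw": 0.005},{"ax": 0,"ay": 0,"az": 0,"dx": 0.002,"dy": 0,"dz": 0,"claw": 0.005}], newtons=40)

```text
t: 22.08
tcp_pos: [0.5544, -0.1045, 0.0824]
tcp_rot: [-0.0, 0.669, 0.743, 0.0]
wrist_force: [-0.4, -0.8, 0.5]
finger_gap: 0.0197
gripper_force: 40.0
```

>>> servo_tool(series=[{"ax": 0,"ay": 0,"az": 0,"dx": 0.001,"dy": 0,"dz": 0,"claw": 0.005},{"ax": 0,"ay": 0,"az": 0,"dx": 0.001,"dy": 0,"dz": 0,"claw": 0.005},{"ax": 0,"ay": 0,"az": 0,"dx": 0.001,"dy": 0,"dz": 0,"claw": 0.005},{"ax": 0,"ay": 0,"az": 0,"dx": 0.001,"dy": 0,"dz": 0,"claw": 0.005}], newtons=40)

```text
t: 22.58
tcp_pos: [0.554, -0.1015, 0.0825]
tcp_rot: [0.0, 0.669, 0.743, -0.0]
wrist_force: [0.7, -3.2, 1.1]
finger_gap: 0.0195
gripper_force: 40.0
```

>>> servo_tool(series=[{"ax": 0,"ay": 0,"az": 0,"dx": 0.001,"dy": 0,"dz": 0,"claw": 0.005},{"ax": 0,"ay": 0,"az": 0,"dx": 0.001,"dy": 0,"dz": 0,"claw": 0.005},{"ax": 0,"ay": 0,"az": 0,"dx": 0.001,"dy": 0,"dz": 0,"claw": 0.005}], newtons=40)

```text
t: 22.95
tcp_pos: [0.5538, -0.0994, 0.0826]
tcp_rot: [0.001, 0.67, 0.743, -0.0]
wrist_force: [0.7, -6.2, 0.8]
finger_gap: 0.0195
gripper_force: 40.0
```

>>> servo_tool(series=[{"ax": 0,"ay": 0,"az": 0,"dx": 0.001,"dy": 0,"dz": 0,"claw": 0.005},{"ax": 0,"ay": 0,"az": 0,"dx": 0.001,"dy": 0,"dz": 0,"claw": 0.005},{"ax": 0,"ay": 0,"az": 0,"dx": 0.001,"dy": 0,"dz": 0,"claw": 0.005}], newtons=45)

```text
t: 23.32
tcp_pos: [0.5535, -0.0978, 0.0827]
tcp_rot: [0.002, 0.67, 0.742, -0.001]
wrist_force: [1.8, -8.2, 0.4]
finger_gap: 0.0193
gripper_force: 45.0
```

>>> servo_tool(series=[{"ax": 0,"ay": 0,"az": 0,"dx": 0.001,"dy": 0,"dz": 0,"claw": 0.005},{"ax": 0,"ay": 0,"az": 0,"dx": 0.001,"dy": 0,"dz": 0,"claw": 0.005},{"ax": 0,"ay": 0,"az": 0,"dx": 0.001,"dy": 0,"dz": 0,"claw": 0.005}], newtons=45)

```text
t: 23.7
tcp_pos: [0.5532, -0.0956, 0.0827]
tcp_rot: [0.002, 0.67, 0.742, -0.001]
wrist_force: [2.0, -8.5, 0.3]
finger_gap: 0.0198
gripper_force: 45.0
```

>>> servo_tool(series=[{"ax": 0,"ay": 0,"az": 0,"dx": 0.001,"dy": 0,"dz": 0,"claw": 0.005},{"ax": 0,"ay": 0,"az": 0,"dx": 0.001,"dy": 0,"dz": 0,"claw": 0.005},{"ax": 0,"ay": 0,"az": 0,"dx": 0.001,"dy": 0,"dz": 0,"claw": 0.005}], newtons=45)

```text
t: 24.08
tcp_pos: [0.5529, -0.0923, 0.0827]
tcp_rot: [0.002, 0.67, 0.742, -0.001]
wrist_force: [1.5, -9.0, 1.0]
finger_gap: 0.0199
gripper_force: 45.0
```

>>> servo_tool(series=[{"ax": 0,"ay": 0,"az": 0,"dx": 0.0012,"dy": 0,"dz": 0,"claw": 0.005},{"ax": 0,"ay": 0,"az": 0,"dx": 0.0012,"dy": 0,"dz": 0,"claw": 0.005},{"ax": 0,"ay": 0,"az": 0,"dx": 0.0012,"dy": 0,"dz": 0,"claw": 0.005},{"ax": 0,"ay": 0,"az": 0,"dx": 0.0012,"dy": 0,"dz": 0,"claw": 0.005},{"ax": 0,"ay": 0,"az": 0,"dx": 0.0012,"dy": 0,"dz": 0,"claw": 0.005}], newtons=45)

```text
t: 24.7
tcp_pos: [0.5522, -0.0847, 0.0826]
tcp_rot: [0.001, 0.67, 0.743, -0.001]
wrist_force: [0.8, -5.3, 0.5]
finger_gap: 0.0197
gripper_force: 45.0
```

>>> servo_tool(series=[{"ax": 0,"ay": 0,"az": 0,"dx": 0.0012,"dy": 0,"dz": 0,"claw": 0.005},{"ax": 0,"ay": 0,"az": 0,"dx": 0.0012,"dy": 0,"dz": 0,"claw": 0.005},{"ax": 0,"ay": 0,"az": 0,"dx": 0.0012,"dy": 0,"dz": 0,"claw": 0.005},{"ax": 0,"ay": 0,"az": 0,"dx": 0.0012,"dy": 0,"dz": 0,"claw": 0.005},{"ax": 0,"ay": 0,"az": 0,"dx": 0.0012,"dy": 0,"dz": 0,"claw": 0.005}], newtons=45)

```text
t: 25.32
tcp_pos: [0.5514, -0.0761, 0.0823]
tcp_rot: [-0.0, 0.669, 0.743, 0.0]
wrist_force: [0.6, -1.1, 1.1]
finger_gap: 0.0196
gripper_force: 45.0
```

>>> servo_tool(series=[{"ax": 0,"ay": 0,"az": 0,"dx": 0.0012,"dy": 0,"dz": 0,"claw": 0.005},{"ax": 0,"ay": 0,"az": 0,"dx": 0.0012,"dy": 0,"dz": 0,"claw": 0.005},{"ax": 0,"ay": 0,"az": 0,"dx": 0.0012,"dy": 0,"dz": 0,"claw": 0.005},{"ax": 0,"ay": 0,"az": 0,"dx": 0.0012,"dy": 0,"dz": 0,"claw": 0.005},{"ax": 0,"ay": 0,"az": 0,"dx": 0.0012,"dy": 0,"dz": 0,"claw": 0.005}], newtons=45)

```text
t: 25.95
tcp_pos: [0.5508, -0.071, 0.0824]
tcp_rot: [-0.0, 0.669, 0.743, 0.0]
wrist_force: [0.2, -1.4, 0.8]
finger_gap: 0.0197
gripper_force: 45.0
```

```bash
python3 go.py .5500 -.0655 .0825 6; python3 - <<'E'
from h import *
p,d=snap("scene","s6");c=cv2.resize(p[130:230,200:320],None,fx=6,fy=6,interpolation=cv2.INTER_CUBIC);cv2.imwrite("pics/g.png",c[:,:,::-1])
P=pts("scene",d);H,S,V=cv2.split(cv2.cvtColor(p,cv2.COLOR_RGB2HSV));X,Y,Z=np.moveaxis(P,2,0)
g=(H>35)&(H<80)&(S>90)&(np.hypot(X-.5405,Y-.0122)<.035)&(Z>.12)
print("z97",np.nanpercentile(Z[g],97),P[g].mean(0))
E
```

```text
t 25.95 pos [ 0.5508 -0.071   0.0824] yaz 5.97 F [ 0.19 -1.41  0.76] gap 0.0197 q [-0.64  0.31  0.84  1.88 -0.26  1.07  0.4 ]
shift now-axes mm [ 5.5 -0.2 -0.1] after-turn-axes [ 5.5 -0.2 -0.1] turn deg [ 0.   -0.   -0.03]
z97 0.1994343952357745 [0.55165726 0.00341313 0.17853952]
```

>>> servo_tool(series=[{"ax": 0,"ay": 0,"az": 0,"dx": 0.0014,"dy": 0,"dz": 0,"claw": 0.005},{"ax": 0,"ay": 0,"az": 0,"dx": 0.0014,"dy": 0,"dz": 0,"claw": 0.005},{"ax": 0,"ay": 0,"az": 0,"dx": 0.0014,"dy": 0,"dz": 0,"claw": 0.005},{"ax": 0,"ay": 0,"az": 0,"dx": 0.0014,"dy": 0,"dz": 0,"claw": 0.005},{"ax": 0,"ay": 0,"az": 0,"dx": 0,"dy": 0,"dz": 0,"claw": 0.005}], newtons=45)

```text
t: 26.62
tcp_pos: [0.5502, -0.0651, 0.0823]
tcp_rot: [-0.0, 0.669, 0.743, 0.0]
wrist_force: [0.9, -0.5, 1.3]
finger_gap: 0.0195
gripper_force: 45.0
```

```bash
python3 go.py .5500 -.0655 .0825 6; python3 - <<'E'
from h import *
p,d=snap("scene","s7");c=cv2.resize(p[130:230,200:320],None,fx=6,fy=6,interpolation=cv2.INTER_CUBIC);cv2.imwrite("pics/g.png",c[:,:,::-1])
P=pts("scene",d);H,S,V=cv2.split(cv2.cvtColor(p,cv2.COLOR_RGB2HSV));X,Y,Z=np.moveaxis(P,2,0)
g=(H>35)&(H<80)&(S>90)&(np.hypot(X-.5405,Y-.0122)<.035)&(Z>.12)
print("z97",np.nanpercentile(Z[g],97),P[g].mean(0))
E
```

```text
t 26.625 pos [ 0.5502 -0.0651  0.0823] yaz 5.99 F [ 0.88 -0.49  1.32] gap 0.0195 q [-0.65  0.3   0.84  1.88 -0.26  1.07  0.39]
shift now-axes mm [-0.4 -0.2 -0.2] after-turn-axes [-0.4 -0.2 -0.2] turn deg [-0.   -0.02 -0.01]
z97 0.20094444848340187 [0.55297956 0.00428777 0.18136508]
```

View pics/g.png

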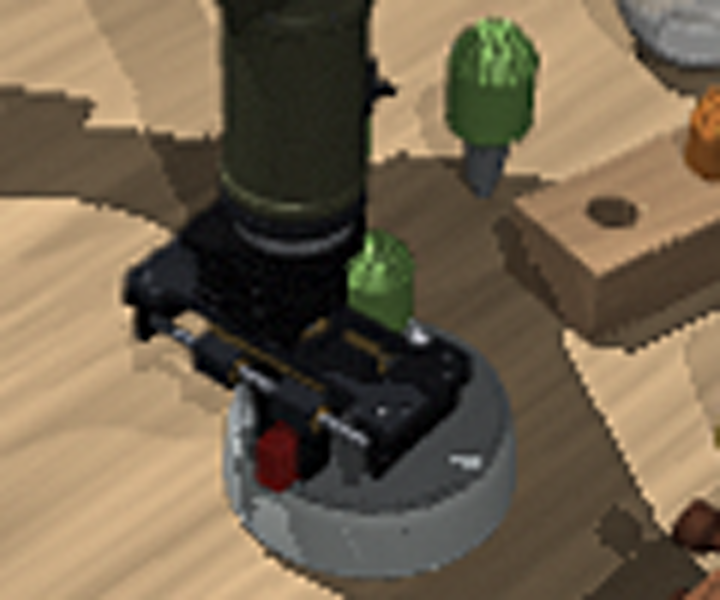

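>>> servo_tool(series=[{"ax": 0,"ay": 0,"az": 0,"dx": 0,"dy": 0,"dz": 0,"claw": 0.06},{"ax": 0,"ay": 0,"az": 0,"dx": 0,"dy": 0,"dz": 0,"claw": 0.06},{"ax": 0,"ay": 0,"az": 0,"dx": 0,"dy": 0,"dz": 0,"claw": 0.06},{"ax": 0,"ay": 0,"az": 0,"dx": 0,"dy": 0,"dz": 0,"claw": 0.06},{"ax": 0,"ay": 0,"az": 0,"dx": 0,"dy": 0,"dz": -0.01,"claw": 0.06},{"ax": 0,"ay": 0,"az": 0,"dx": 0,"dy": 0,"dz": -0.03,"claw": 0.06},{"ax": 0,"ay": 0,"az": 0,"dx": 0,"dy": 0,"dz": -0.04,"claw": 0.06},{"ax": 0,"ay": 0,"az": 0,"dx": 0,"dy": 0,"dz": -0.04,"claw": 0.06},{"ax": 0,"ay": 0,"az": 0,"dx": 0,"dy": 0,"dz": -0.04,"claw": 0.06}], newtons=20)

```text
t: 27.8
tcp_pos: [0.5502, -0.0657, 0.2445]
tcp_rot: [0.0, 0.669, 0.743, 0.001]
wrist_force: [0.0, -1.5, 0.6]
finger_gap: 0.0596
gripper_force: 0.0
```

>>> servo_tool(series=[{"ax": 0,"ay": 0,"az": 0,"dx": -0.04,"dy": 0,"dz": -0.01,"claw": 0.06},{"ax": 0,"ay": 0,"az": 0,"dx": -0.04,"dy": 0,"dz": 0,"claw": 0.06},{"ax": 0,"ay": 0,"az": 0,"dx": -0.04,"dy": 0,"dz": 0,"claw": 0.06},{"ax": 0,"ay": 0,"az": 0,"dx": -0.04,"dy": 0,"dz": 0,"claw": 0.06},{"ax": 0,"ay": 0,"az": 0,"dx": -0.04,"dy": 0,"dz": 0,"claw": 0.06},{"ax": 0,"ay": 0,"az": 0,"dx": 0,"dy": 0,"dz": 0,"claw": 0.06}], newtons=20)

```text
t: 28.55
tcp_pos: [0.5695, -0.269, 0.2531]
tcp_rot: [0.001, 0.672, 0.741, -0.001]
wrist_force: [-0.4, 0.5, 0.0]
finger_gap: 0.0601
gripper_force: 0.0
```

```bash
python3 go.py .5500 -.0655 .0825 6; python3 - <<'E'
from h import *
ims=[]
for n,(x0,y0) in(("scene",(215,135)),("top",(205,155))):
    p,d=snap(n,n+"8");ims.append(cv2.resize(p[y0:y0+100,x0:x0+75],None,fx=5,fy=5,interpolation=cv2.INTER_CUBIC))
    P=pts(n,d);H,S,V=cv2.split(cv2.cvtColor(p,cv2.COLOR_RGB2HSV));X,Y,Z=np.moveaxis(P,2,0)
    g=(H>35)&(H<80)&(S>90)&(np.hypot(X-.5405,Y-.0122)<.035)&(Z>.12)
    print(n,"z97",np.nanpercentile(Z[g],97),P[g].mean(0).round(4))
    r=((H<6)|(H>172))&(S>120)&(Z>.07)&(Z<.13)&(np.hypot(X-.55,Y+.065)<.06);print("red",r.sum(),P[r].mean(0).round(4))
cv2.imwrite("pics/i.png",np.hstack(ims)[:,:,::-1])
E
```

```text
t 28.55 pos [ 0.5695 -0.269   0.2531] yaz 5.59 F [-0.39  0.54  0.03] gap 0.0601 q [-0.34  0.37  0.96  1.49 -0.3   1.44  0.73]
shift now-axes mm [205.    0.5 169.9] after-turn-axes [204.5   1.9 170.6] turn deg [-0.04  0.17 -0.41]
scene z97 0.20179558129237776 [0.5502 0.0017 0.178 ]
red 122 [ 0.5552 -0.0677  0.1025]
top z97 0.2012514907701038 [0.5348 0.0099 0.1886]
red 90 [ 0.5466 -0.0626  0.1093]
```

View pics/i.png

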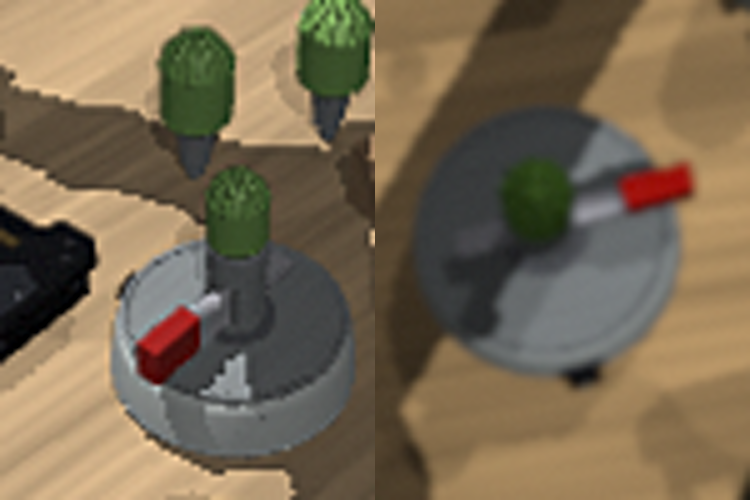

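The reamer stands upright on the key, raised about 6.5–7 mm by depth and key travel. The key's red handle is at (167,345) in the left view, and the gripper is clear of everything.

```bash
python3 -c "from cell import finish_job; print(finish_job())"
```

```text
the job is handed in; nothing more can be done
None
```

The reamer was seated with twisting, bedded at about 15 N, then wedged loose by the key and left standing about 6.5–7 mm up, with both let go. Force readings stayed below 20 N on the spindle and 25 N on the key, and the job was handed in at about 29 s.

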